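# Swing the lever blank to the stop and lock it with the cam lever

### The job

The flat metal lever blank hangs loosely on the pivot pin of the drilling jig. Push its free end round the pin until the blank bears on the tip of the stop screw, then turn the cam lever by its black knob until its nose nips the blank firmly against the screw and stays so when you let go. Work by feel: push the blank with no more than 2 kg and nip it with no more than 3 kg, and leave the loose things round it where they are.

Things in the scene. Friction and masses are not known exactly. Their poses are not given: they have to be found in the camera images.
- jig: drilling jig: dark steel base plate 340 x 220 x 12 mm screwed to the bench, top face 12 mm above the bench. Origin: centre of its underside; own x along its length, own y across, z up. Pivot pin at own (-140, -40) mm, cam lever's pivot at own (105, -5) mm.
- pivot_pin (a point): foot of the upright pivot pin (12 mm thick) on the plate's top. A washer 24 mm across and a hex nut on it (top 35 mm above the bench) keep the blank from being lifted off
- lever_blank: flat plain-metal bar 243 x 28 x 12 mm, 0.18 to 0.35 kg, flat on the plate (12 to 24 mm above the bench), free to swing on the pin with 0.7 mm play. Origin: underside, centre of the eye hole; own x runs to the free end, 225 mm away. Starts 0.35 to 0.75 rad counterclockwise (from above) of the jig's x; swung clockwise it meets the screw at -0.06 to +0.06 rad, 165 mm from the pin
- blank_end (a point): centre of the end face of the lever blank's free end
- stop: stop: grey bracket 34 (x) x 20 (y) x 26 mm high on the plate, at jig own x 25 mm; origin: foot of its face that looks along the jig's +y at the blank; own axes parallel to the jig's. Out of that face, 7 mm above the plate, stands the stop screw, 10 mm thick. How far it stands out is set anew each time, 20 to 36 mm, and not measured: feel for it. It does not give when pushed
- cam_lever: metal lever; origin on its upright pivot at the plate's top. Nose and handle point opposite ways. Its own x starts 0 to 0.3 rad counterclockwise (from above) of the jig's x (open); turned counterclockwise the nose meets the blank's edge 210 mm from the pin, at 1.55 to 2.3 rad; limit 2.4. The pivot is stiff (2 to 3 N at the knob) and holds lever and nip where left; any more at the knob is 2.5 to 3.5 times that at the nose
- cam_knob (a point): black upright knob at the end of the cam lever's handle, 85 mm from the lever's pivot: 14 mm thick, 18 mm at its bulge near the top, from 30 to 76 mm above the bench; this point lies on its axis, 52 mm above the bench
- cam_nose (a point): centre of the cam lever's round nose (radius 6 mm, 36 mm from the lever's pivot), 20 mm above the bench
- nut: bystander: loose hexagon nut, 28 mm, lying on the jig's plate. Origin: its underside
- driver: bystander: screwdriver with red handle, 212 mm, to the right. Origin: underside, mid-length
- spanner: bystander: spanner, 178 mm, to the right. Origin: underside, mid-length
- marker_pen: bystander: black marker pen, 132 mm, at the left front. Origin: underside, mid-length
- calipers: bystander: steel caliper, 228 mm, to the left. Origin: underside, middle

How it is judged:
On the way:
1. the blank is pushed against the tip of the stop screw (more than 1.5 N) while the cam lever does not yet touch it (contact force between lever_blank and stop above 1.5 N and contact force between lever_blank and cam_lever below 0.2 N), for 0.2 s.
At the end, for the whole second after the job is handed in: the blank is nipped between the stop screw and the nose of the cam lever, each pressing on it with more than 2 N, and it is at rest (contact force between lever_blank and stop above 2 N and contact force between lever_blank and cam_lever above 2 N and angular speed of lever_blank below 0.05 rad/s); the robot touches nothing.
It fails at once if the fingers push the blank with more than 20 N (contact force between the fingers and lever_blank above 20 N).
It fails at once if the blank is pressed on the stop screw with more than 30 N (contact force between lever_blank and stop above 30 N).
It fails at once if the nose of the cam lever presses on the blank with more than 30 N (contact force between lever_blank and cam_lever above 30 N).
It fails at once if a bystander (nut, screwdriver, spanner, marker or caliper) is moved by more than 20 mm (distance of any of nut, driver, spanner, marker_pen, calipers from where it was at the start of the episode above 0.02 m).
It also fails if it takes over 72 s, if anything falls off the work surface, if the arm or the gripper's body presses on something with over 40 N, if the wrist force passes 120 N, or if a joint passes its speed limit or range.

### The arm

A 6-joint arm with a two-finger parallel gripper is mounted at the origin on a cart in front of the work surface, level with it; the furniture and walls round the work are solid. World frame = base frame: x ahead of the robot, y to its left, z up, the work surface at z = 0. Lengths are in m, angles in rad, forces in N, time in s.
With the tool pointing down it reaches from about 0.25 to 0.85 m from the base axis. Payload 12.5 kg.
Tool frame: the origin (TCP) lies midway between the tips of the shut fingers; the grasp point (between the pads) lies 19 mm behind it; z points along the fingers, y is the line along which they close (so a half turn about z gives the same grasp; the last joint's range is limited). The gripper opens to 93 mm and grips with 3 to 60 N. Pads are 15 mm wide; open, the fingers measure 128 mm over their backs; the gripper's body (75 mm by 188 mm) begins 65 mm behind the grasp point.
Start: joints at [-1.416, 0.351, 1.652, -0, 1.139, -0.085], TCP at [0.131, -0.534, 0.219] pointing down, gripper open.
Joint ranges: [-2.75, 2.75], [-0.79, 2.1], [0.01, 2.65], [-1.57, 4.71], [0.07, 3.14], [-2.87, 2.87]. Speed limits (rad/s): [2.22, 2.22, 2.79, 3.14, 3.14, 3.14].

### API

Orientations are given as a unit quaternion [x, y, z, w].
In Python, from station import manip, get_image, camera_params gives the robot as it stands.
- The arm moves only by the tool play_rows, never from a script. Its arguments are lists of equal length, an entry for each row: "translation": the shift along the world's x, y, z normalised to -1 to 1, where 1 is 0.5 m, a list of three; "angular": the turn, a rotation vector about the world's x, y, z normalised to -1 to 1, where 1 is 5 degrees, a list of three. A call has exactly 8 rows; each row shifts and turns the commanded pose from where the row before left it; what a row does not reach is not made up. A row lasts 1/12 s, in which the tool goes at most 41.7 mm and 7.16 degrees, less where a joint would pass 70% of its speed; a pose out of reach is approached as far as the arm can. A call with a number of a shift or a turn outside -1 to 1 is refused whole. A call with a gripper value outside its range is refused whole. "jaw" is the opening, from 0 (shut) to 1 (fully open), set as the call begins (left out, the last holds). The fingers move at their own pace and stop on an object; "grip_force" is the grip in N (left out, the last holds). Time passes only in rows, so rows that do not move let the fingers close, or fill a call up. It gives the time, the measured TCP pose, the force, the opening and the grip force at its end, in the units of the state.
- manip.get_state(): the state, without advancing time (a new reading comes with each control period).
- get_image(name): name is "side" or "top" or "wrist"; returns (picture, depth): 480x640x3 uint8, red, green, blue; 480x640 float32, m along the optical axis (not along the pixel's ray), 0 where there is no reading.
- camera_params(name): a dict with "fx", "fy", "cx", "cy" (pixels), "R" (3x3) and "t" (3): a world point X has camera coordinates R X + t. Camera axes: x right, y down, z forward; pixel columns grow to the right and rows downward; lengths in m; the calibration is good to about 2 mm. A picture is of the moment at which its call begins: read the wrist's pose just before it. camera_params takes no time and is no camera call; for the wrist camera it gives the pose at the moment of the call.
- manip.job_done(): hands the job in; it is judged then, once.
The state is a dict: "time": time; "q": joint angles; "joint_vel": joint speeds; "tau": joint torques, N m; "ee_pos": TCP position; "orientation": TCP orientation; "ft_force": force on the tool from outside, world axes, zero at the start; "moment": the same for the moment, N m; "opening": finger opening in m; "grasp_force": force on a finger pad.
Only numpy, scipy, OpenCV 4.12 (cv2) and the standard library are available. Lean on these libraries where they do the work, as an engineer would, in place of code of your own. Each camera call takes 0.05 s, during which the arm holds its last target. There are 200 camera calls.

## Working session

There is one attempt and no reset: what is moved stays moved. The work goes in short steps, Python scripts to look and compute and a tool call to move; the robot and the scene stay as the last step left them, time stands still between calls to the robot, and variables do not carry over. Pictures are saved under pics/ and viewed, at most 10 in all, crops included, and the job is handed in when it is done.

Besides the shell and the picture viewer there is one more tool, called as name(argument=value, ...) on one line, values as JSON. play_rows: Moves the arm, as the interface text tells. Scaled input: -1 to 1 covers 0.5 m each way for a shift and 5 degrees each way for a turn. Its arguments: {"type":"object","properties":{"translation":{"type":"array","items":{"type":"array","items":{"type":"number"}}},"angular":{"type":"array","items":{"type":"array","items":{"type":"number"}}},"jaw":{"type":"number"},"grip_force":{"type":"number"}},"required":["translation","angular"]}

```bash
mkdir -p pics; cat > h.py <<'E'
from station import manip, get_image, camera_params
import numpy as np, cv2
def save(img,n): cv2.imwrite('pics/'+n, img[:,:,::-1])
def ray(P,u,v,z):
    R=np.array(P['R']);t=np.array(P['t']);c=-R.T@t
    d=R.T@np.array([(u-P['cx'])/P['fx'],(v-P['cy'])/P['fy'],1]);return c+d*(z-c[2])/d[2]
def proj(P,X):
    c=np.array(P['R'])@np.array(X)+np.array(P['t']);return c[0]/c[2]*P['fx']+P['cx'],c[1]/c[2]*P['fy']+P['cy']
E
python3 - <<'E'
from h import *
s=manip.get_state();print({k:np.round(v,3) for k,v in s.items()})
for n in('top','side'):
    i,d=get_image(n);save(i,n+'1.png');np.save(n+'d.npy',d);P=camera_params(n);print(n,P['fx'],-np.array(P['R']).T@P['t'])
E
```

```text
{'time': np.float64(0.0), 'q': array([-1.416,  0.351,  1.652, -0.   ,  1.139, -0.085]), 'joint_vel': array([-0.001,  0.001,  0.   ,  0.002,  0.   ,  0.   ]), 'tau': array([ 2.0000e-03, -4.9732e+01, -2.8526e+01,  7.0000e-02,  2.6000e-02,
       -0.0000e+00]), 'ee_pos': array([ 0.131, -0.534,  0.218]), 'orientation': array([ 0.993,  0.12 , -0.   , -0.001]), 'ft_force': array([ 0.054,  0.509, -0.276]), 'moment': array([-0.016,  0.004, -0.04 ]), 'grasp_force': np.float64(0.0), 'opening': np.float64(0.093)}
top 510.1293871465337 [ 3.41604782e-01 -1.05371119e-04  1.30547376e+00]
side 460.4723422475484 [0.40811769 0.94571232 0.58037876]
```

View pics/top1.png

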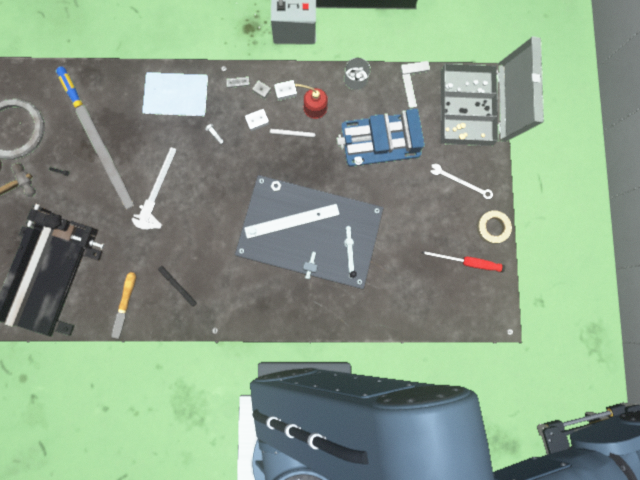

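```bash
python3 - <<'E'
from h import *
i=cv2.imread('pics/top1.png');c=i[170:295,230:390];cv2.imwrite('pics/c1.png',cv2.resize(c,None,fx=4.8,fy=4.8,interpolation=cv2.INTER_CUBIC))
P=camera_params('top')
for p in [(259,178),(382,208),(362,288),(236,255)]: print(ray(P,*p,.012).round(3))
E
```

```text
[0.7   0.119 0.012]
[ 0.623 -0.201  0.012]
[ 0.416 -0.147  0.012]
[0.498 0.173 0.012]
```

View pics/c1.png

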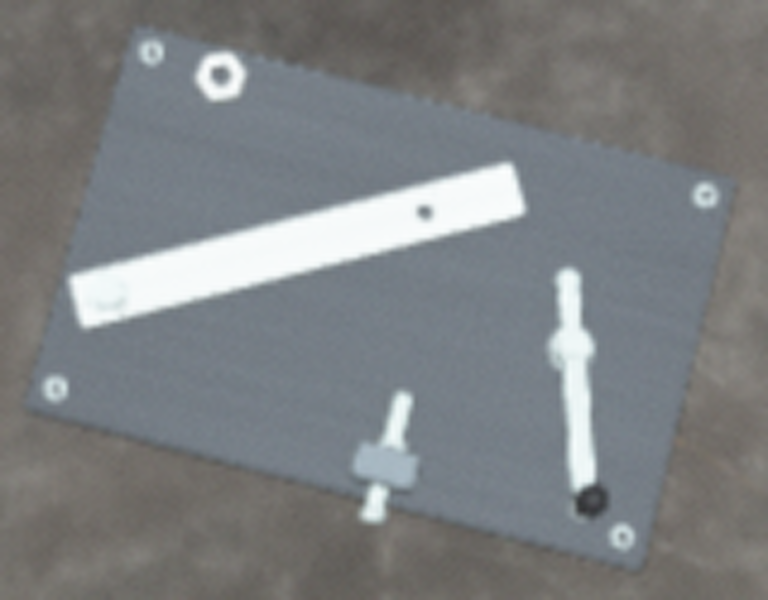

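The crop shows the plate corners at about (135,28), (735,182), (640,570), (28,408). The blank runs from the pin nut (108,294) to its end (518,188). The cam nose is at (568,275), the pivot at (571,348), the knob top at (590,500) and the loose nut at (221,77).

```bash
cat >> h.py <<'E'
def W(p):  # jig mm -> world xy
    j=np.load('jig.npy');return j[:2]+np.array([[np.cos(j[2]),-np.sin(j[2])],[np.sin(j[2]),np.cos(j[2])]])@(np.array(p)/1000)
E
python3 - <<'E'
from h import *
from scipy.optimize import least_squares
P=camera_params('top')
px=lambda u,v,z: ray(P,230+u/4.8-.4,170+v/4.8-.4,z)[:2]
obs=[px(*p,.012) for p in [(135,28),(735,182),(640,570),(28,408)]]+[px(108,294,.035),px(571,348,.03)]
own=np.array([(-170,110),(170,110),(170,-110),(-170,-110),(-140,-40),(105,-5)])/1000
R=lambda a:np.array([[np.cos(a),-np.sin(a)],[np.sin(a),np.cos(a)]])
f=lambda j:((own@R(j[2]).T+j[:2])-np.array(obs)).ravel()
r=least_squares(f,[.56,0,-1.8]);np.save('jig.npy',r.x);print(r.x,(r.fun*1000).round(1))
inv=lambda w:((R(r.x[2]).T@(w-r.x[:2]))*1000).round(1)
for n,u,v,z in[('end',518,188,.024),('nose',568,275,.024),('knob',590,500,.076),('nut',221,77,.02),('stop',385,466,.038),('tip',404,394,.024)]:
    w=px(u,v,z);print(n,w.round(4),inv(w))
e=inv(px(518,188,.024))+[140,40];print('blank ang',np.arctan2(e[1],e[0]),np.hypot(*e))
k=inv(px(590,500,.076))-[105,-5];print('cam ang',np.arctan2(k[1],k[0])+np.pi/2,np.hypot(*k))
E
```

```text
[ 0.56114498 -0.01359396 -1.82087208] [ 2.5  1.3  1.3 -2.1 -2.4 -1.5 -2.   3.6  0.6  0.5  0.1 -1.7]
end [ 0.6175 -0.0851] [55.3 72.3]
nose [ 0.5704 -0.1115] [92.6 33.2]
knob [ 0.4462 -0.1174] [129.  -85.7]
nut [0.6782 0.0749] [-114.7   91.5]
stop [ 0.4665 -0.0145] [ 24.3 -91.5]
tip [ 0.506  -0.0245] [ 24.2 -50.7]
blank ang 0.5218438999165755 225.285108251744
cam ang 0.2890677205249359 84.19317074442559
```

```bash
python3 - <<'E'
from h import *
for a,o in[(.52,37),(.52,24),(.4,22),(.3,22),(.2,22),(.1,22),(.05,22),(0.02,22)]:
    p=np.array([-140,-40])+np.array([[np.cos(a),-np.sin(a)],[np.sin(a),np.cos(a)]])@[190,o];print(a,o,p.round(1),W(p).round(4))
E
```

```text
0.52 37 [ 6.5 86.5] [ 0.6434 -0.0413]
0.52 24 [13.  75.2] [ 0.6308 -0.0448]
0.4 22 [26.4 54.3] [ 0.6072 -0.0526]
0.3 22 [35.  37.2] [ 0.5885 -0.0567]
0.2 22 [41.8 19.3] [ 0.5695 -0.0589]
0.1 22 [46.9  0.9] [ 0.5504 -0.0592]
0.05 22 [48.7 -8.5] [ 0.5408 -0.0586]
0.02 22 [ 49.5 -14.2] [ 0.5351 -0.0581]
```

play_rows(translation=[[0.043,0.041,0],[0.043,0.041,0],[0.043,0.041,0],[0.043,0.041,0],[0.043,0.041,0],[0.043,0.041,0],[0.043,0.041,0],[0.043,0.041,0]], angular=[[0,0,0],[0,0,0],[0,0,0],[0,0,0],[0,0,0],[0,0,0],[0,0,0],[0,0,0]], jaw=0, grip_force=10)

```text
time: 0.77
ee_pos: [0.3034, -0.369, 0.2185]
orientation: [0.993, 0.12, -0.0, -0.0]
ft_force: [0.2, -1.1, 0.2]
opening: 0.0446
grasp_force: 0.0
```

play_rows(translation=[[0.043,0.041,0],[0.043,0.041,0],[0.043,0.041,0],[0.043,0.041,0],[0.043,0.041,0],[0.043,0.041,0],[0.043,0.041,0],[0.043,0.041,0]], angular=[[0,0,0],[0,0,0],[0,0,0],[0,0,0],[0,0,0],[0,0,0],[0,0,0],[0,0,0]])

```text
time: 1.43
ee_pos: [0.4754, -0.2049, 0.2184]
orientation: [0.993, 0.12, -0.0, -0.0]
ft_force: [0.4, -0.7, -0.2]
opening: 0.0002
grasp_force: 0.0
```

play_rows(translation=[[0.043,0.041,0],[0.043,0.041,0],[0.043,0.041,0],[0.043,0.041,0],[0.043,0.041,0],[0.043,0.041,0],[0.043,0.041,0],[0,0,0]], angular=[[0,0,0],[0,0,0],[0,0,0],[0,0,0],[0,0,0],[0,0,0],[0,0,0],[0,0,0]])

```text
time: 2.1
ee_pos: [0.6274, -0.0594, 0.2179]
orientation: [0.993, 0.121, 0.0, -0.0]
ft_force: [-0.2, -0.3, -0.2]
opening: 0.0004
grasp_force: 0.0
```

play_rows(translation=[[0.016,0.018,-0.02],[0.016,0.018,-0.02],[0,0,-0.04],[0,0,-0.04],[0,0,-0.04],[0,0,0],[0,0,0],[0,0,0]], angular=[[0,0,0],[0,0,0],[0,0,0],[0,0,0],[0,0,0],[0,0,0],[0,0,0],[0,0,0]])

```text
time: 2.77
ee_pos: [0.6415, -0.0449, 0.1394]
orientation: [0.993, 0.119, 0.0, 0.0]
ft_force: [0.8, -0.5, 0.4]
opening: 0.0004
grasp_force: 0.0
```

```bash
python3 - <<'E'
from h import *
P=camera_params('wrist');s=manip.get_state();i,d=get_image('wrist');save(i,'w1.png');np.save('w1.npy',d)
print(s['ee_pos'],s['ft_force'])
for n,p,z in[('pin',(-140,-40),.035),('cam',(105,-5),.03),('end',(55.3,72.3),.024),('tcp',None,.02),('knob',(129,-85.7),.076)]:
    w=s['ee_pos'][:2] if p is None else W(p);print(n,np.round(proj(P,[*w,z])))
E
```

```text
[ 0.64153918 -0.04485467  0.13935679] [ 0.8404865  -0.45629584  0.38701343]
pin [ 85. 286.]
cam [366. 372.]
end [360. 273.]
tcp [320. 234.]
knob [349. 493.]
```

View pics/w1.png

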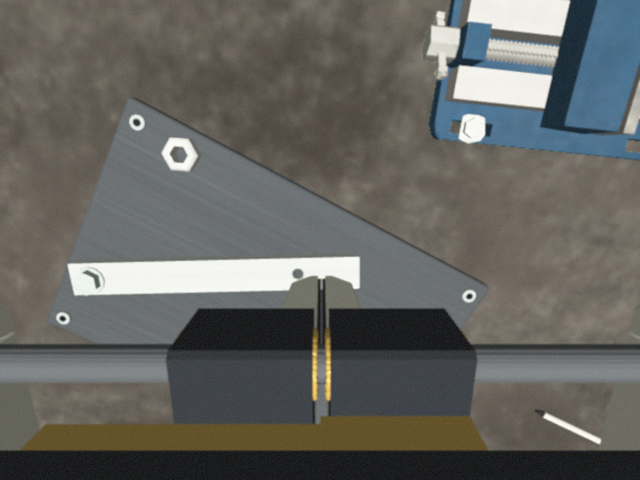

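The wrist view shows the blank spanning (68,265) to (360,275). Its far edge is at row 258 and the TCP footprint is at (320,234), so the fingers are about 20 mm beyond the edge and clear to descend.

play_rows(translation=[[0,0,-0.04],[0,0,-0.04],[0,0,-0.04],[0,0,-0.04],[0,0,-0.035],[0,0,-0.03],[0,0,-0.015],[0,0,0]], angular=[[0,0,0],[0,0,0],[0,0,0],[0,0,0],[0,0,0],[0,0,0],[0,0,0],[0,0,0]])

```text
time: 3.48
ee_pos: [0.6408, -0.0448, 0.018]
orientation: [0.993, 0.12, -0.001, -0.0]
ft_force: [-0.8, 0.6, 0.4]
opening: 0.0005
grasp_force: 0.0
```

play_rows(translation=[[0,0,0],[-0.005,0,0],[-0.005,0,0],[-0.005,0,0],[-0.005,-0.001,0],[-0.005,-0.001,0],[-0.005,-0.001,0],[0,0,0]], angular=[[0,0,0],[0,0,0],[0,0,0],[0,0,0],[0,0,0],[0,0,0],[0,0,0],[0,0,0]])

```text
time: 4.15
ee_pos: [0.6261, -0.0464, 0.019]
orientation: [0.993, 0.12, 0.0, 0.0]
ft_force: [0.8, -0.8, 0.5]
opening: 0.0006
grasp_force: 0.5
```

play_rows(translation=[[-0.009,-0.003,0],[-0.009,-0.003,0],[-0.009,-0.003,0],[-0.009,-0.003,0],[-0.009,-0.002,0],[-0.009,-0.002,0],[-0.009,-0.002,0],[-0.009,-0.002,0]], angular=[[0,0,-0.35],[0,0,-0.35],[0,0,-0.35],[0,0,-0.35],[0,0,-0.35],[0,0,-0.35],[0,0,-0.35],[0,0,-0.35]])

```text
time: 4.82
ee_pos: [0.5904, -0.0565, 0.0189]
orientation: [1.0, -0.003, 0.001, 0.0]
ft_force: [3.0, -0.5, 1.6]
opening: 0.0005
grasp_force: 1.2
```

play_rows(translation=[[-0.008,-0.001,0],[-0.008,-0.001,0],[-0.008,0,0],[-0.008,0,0],[-0.008,0,0],[-0.008,0,0],[-0.008,0,0],[-0.004,0,0]], angular=[[0,0,-0.3],[0,0,-0.3],[0,0,-0.3],[0,0,-0.3],[0,0,-0.3],[0,0,-0.3],[0,0,-0.3],[0,0,-0.3]])

```text
time: 5.48
ee_pos: [0.5594, -0.0572, 0.0185]
orientation: [0.994, -0.108, -0.0, -0.0]
ft_force: [0.8, -1.1, 0.6]
opening: 0.0005
grasp_force: 0.7
```

play_rows(translation=[[-0.003,0,0],[-0.003,0,0],[-0.003,0,0],[-0.003,0,0],[-0.003,0,0],[-0.002,0,0],[-0.002,0,0],[0,0,0]], angular=[[0,0,0],[0,0,0],[0,0,0],[0,0,0],[0,0,0],[0,0,0],[0,0,0],[0,0,0]])

```text
time: 6.15
ee_pos: [0.5504, -0.0572, 0.0186]
orientation: [0.994, -0.107, -0.0, -0.0]
ft_force: [-0.5, -0.9, -1.4]
opening: 0.0005
grasp_force: 0.1
```

play_rows(translation=[[-0.0016,0,0],[-0.0016,0,0],[-0.0016,0,0],[-0.0016,0,0],[0,0,0],[0,0,0],[0,0,0],[0,0,0]], angular=[[0,0,0],[0,0,0],[0,0,0],[0,0,0],[0,0,0],[0,0,0],[0,0,0],[0,0,0]])

```text
time: 6.82
ee_pos: [0.5473, -0.0572, 0.0186]
orientation: [0.994, -0.107, -0.0, 0.0]
ft_force: [-0.1, 0.6, -0.3]
opening: 0.001
grasp_force: 0.0
```

play_rows(translation=[[-0.0012,0,0],[-0.0012,0,0],[-0.0012,0,0],[-0.0012,0,0],[0,0,0],[0,0,0],[0,0,0],[0,0,0]], angular=[[0,0,0],[0,0,0],[0,0,0],[0,0,0],[0,0,0],[0,0,0],[0,0,0],[0,0,0]])

```text
time: 7.48
ee_pos: [0.545, -0.0573, 0.0186]
orientation: [0.994, -0.107, -0.0, 0.0]
ft_force: [1.5, 0.9, -0.1]
opening: 0.0004
grasp_force: 0.2
```

play_rows(translation=[[-0.0012,0,0],[-0.0012,0,0],[-0.0012,0,0],[-0.0012,0,0],[0,0,0],[0,0,0],[0,0,0],[0,0,0]], angular=[[0,0,0],[0,0,0],[0,0,0],[0,0,0],[0,0,0],[0,0,0],[0,0,0],[0,0,0]])

```text
time: 8.15
ee_pos: [0.5426, -0.0573, 0.0186]
orientation: [0.994, -0.107, -0.0, 0.0]
ft_force: [0.9, 0.5, 0.9]
opening: 0.0003
grasp_force: 0.3
```

```bash
python3 - <<'E'
from h import *
i,d=get_image('top');save(i,'t2.png');c=i[170:295,230:390];save(cv2.resize(c,None,fx=4.8,fy=4.8,interpolation=cv2.INTER_CUBIC),'c2.png')
E
```

```text
(no output)
```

View pics/c2.png

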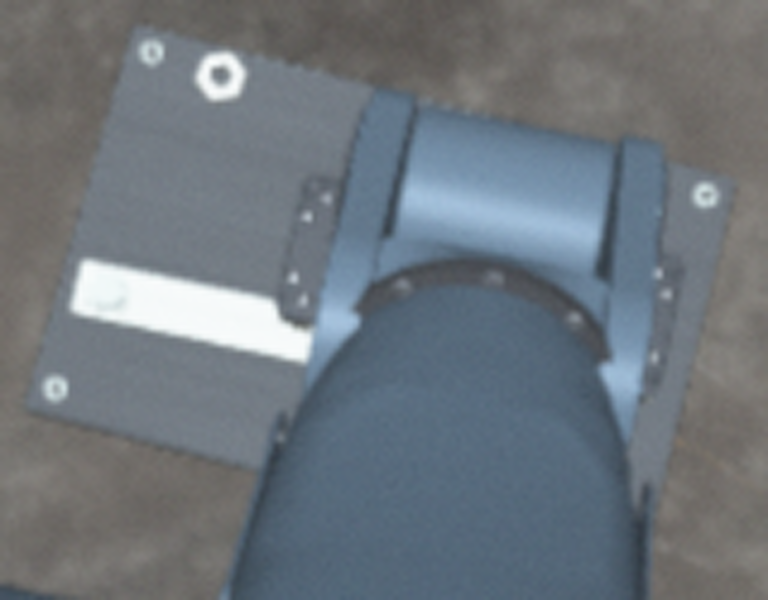

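The blank's lower edge runs (80,315) to (305,362), about 0.04–0.05 rad short of parallel with the jig. It is close to the screw, so I'll continue gently.

play_rows(translation=[[-0.001,0,0],[-0.001,0,0],[-0.001,0,0],[-0.001,0,0],[0,0,0],[0,0,0],[0,0,0],[0,0,0]], angular=[[0,0,0],[0,0,0],[0,0,0],[0,0,0],[0,0,0],[0,0,0],[0,0,0],[0,0,0]])

```text
time: 8.87
ee_pos: [0.5406, -0.0572, 0.0186]
orientation: [0.994, -0.107, -0.0, 0.0]
ft_force: [0.2, 0.5, 1.0]
opening: 0.0001
grasp_force: 0.3
```

play_rows(translation=[[-0.001,0,0],[-0.001,0,0],[-0.001,0,0],[-0.001,0,0],[0,0,0],[0,0,0],[0,0,0],[0,0,0]], angular=[[0,0,0],[0,0,0],[0,0,0],[0,0,0],[0,0,0],[0,0,0],[0,0,0],[0,0,0]])

```text
time: 9.53
ee_pos: [0.5386, -0.0573, 0.0186]
orientation: [0.994, -0.107, -0.0, -0.0]
ft_force: [0.2, 0.1, 0.3]
opening: 0.0007
grasp_force: 0.3
```

play_rows(translation=[[-0.001,0,0],[-0.001,0,0],[-0.001,0,0],[-0.001,0,0],[0,0,0],[0,0,0],[0,0,0],[0,0,0]], angular=[[0,0,0],[0,0,0],[0,0,0],[0,0,0],[0,0,0],[0,0,0],[0,0,0],[0,0,0]])

```text
time: 10.2
ee_pos: [0.5366, -0.0572, 0.0186]
orientation: [0.994, -0.107, -0.0, 0.0]
ft_force: [1.1, 0.3, 0.5]
opening: 0.0006
grasp_force: 0.4
```

```bash
python3 - <<'E'
from h import *
P=camera_params('wrist');i,d=get_image('wrist');save(i,'w2.png');s=manip.get_state();print(s['ft_force'])
E
```

```text
[1.4810321  0.20426519 0.58904408]
```

View pics/w2.png

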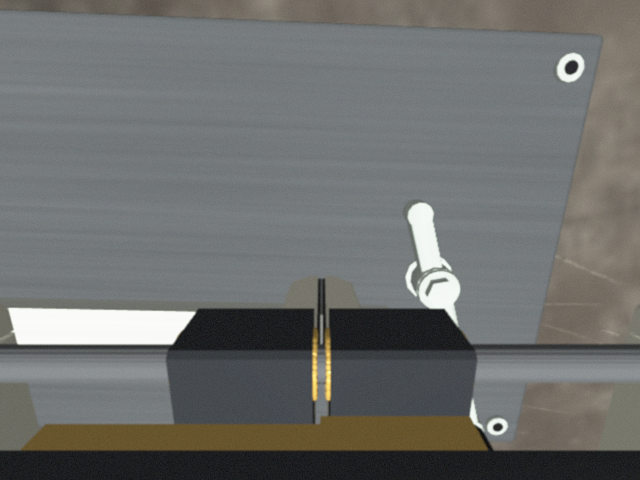

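The wrist view shows the blank's top edge running level at row 308 into the fingers, which are clear of the cam boss at (437,287) and the nose at (420,212). I'll keep feeling for the screw.

play_rows(translation=[[-0.001,0,0],[-0.001,0,0],[-0.001,0,0],[0,0,0],[0,0,0],[0,0,0],[0,0,0],[0,0,0]], angular=[[0,0,0],[0,0,0],[0,0,0],[0,0,0],[0,0,0],[0,0,0],[0,0,0],[0,0,0]])

```text
time: 10.92
ee_pos: [0.5356, -0.0572, 0.0188]
orientation: [0.994, -0.107, 0.0, -0.0]
ft_force: [5.4, 1.3, -1.7]
opening: 0.0009
grasp_force: 2.2
```

play_rows(translation=[[-0.001,0,0],[-0.001,0,0],[-0.001,0,0],[0,0,0],[0,0,0],[0,0,0],[0,0,0],[0,0,0]], angular=[[0,0,0],[0,0,0],[0,0,0],[0,0,0],[0,0,0],[0,0,0],[0,0,0],[0,0,0]])

```text
time: 11.58
ee_pos: [0.5354, -0.0573, 0.0192]
orientation: [0.994, -0.107, 0.002, -0.0]
ft_force: [9.3, 3.2, -2.5]
opening: 0.0003
grasp_force: 4.2
```

Contact with the screw is firm: 9.8 N, held for more than 0.2 s. I'll back off, lift and go to the knob.

play_rows(translation=[[0.004,0.001,0],[0.008,0.002,0],[0.012,0.003,0],[0.016,0.004,0],[0,0,0.04],[0,0,0.06],[0,0,0.06],[0,0,0.04]], angular=[[0,0,0],[0,0,0],[0,0,0],[0,0,0],[0,0,0],[0,0,0],[0,0,0],[0,0,0]])

```text
time: 12.25
ee_pos: [0.5546, -0.0521, 0.121]
orientation: [0.994, -0.107, 0.001, 0.0]
ft_force: [-0.0, 0.2, 0.5]
opening: 0.0006
grasp_force: 0.0
```

play_rows(translation=[[-0.014,-0.005,0],[-0.014,-0.005,0],[-0.014,-0.005,0],[-0.014,-0.005,0],[-0.014,-0.005,0],[-0.014,-0.005,0],[-0.014,-0.005,0],[-0.014,-0.005,0]], angular=[[0,0,1],[0,0,1],[0,0,1],[0,0,1],[0,0,1],[0,0,1],[0,0,1],[0,0,1]])

```text
time: 12.92
ee_pos: [0.4976, -0.0722, 0.1186]
orientation: [0.97, 0.242, -0.0, -0.0]
ft_force: [-0.4, 1.2, -0.1]
opening: 0.0003
grasp_force: 0.0
```

play_rows(translation=[[-0.014,-0.005,0],[-0.014,-0.005,0],[-0.014,-0.005,0],[-0.014,-0.005,0],[-0.014,-0.005,0],[-0.014,-0.005,0],[-0.014,-0.005,0],[0,0,0]], angular=[[0,0,1],[0,0,1],[0,0,1],[0,0,1],[0,0,1],[0,0,1],[0,0,1],[0,0,1]])

```text
time: 13.58
ee_pos: [0.4479, -0.0899, 0.1186]
orientation: [0.829, 0.559, -0.0, -0.0]
ft_force: [0.4, 0.4, -0.0]
opening: 0.0004
grasp_force: 0.0
```

play_rows(translation=[[0,0,0],[0,0,0],[0,0,0],[0,0,0],[0,0,0],[0,0,0],[0,0,0],[0,0,0]], angular=[[0,0,1],[0,0,1],[0,0,1],[0,0,1],[0,0,1],[0,0,0],[0,0,0],[0,0,0]])

```text
time: 14.25
ee_pos: [0.4488, -0.0897, 0.1186]
orientation: [0.691, 0.723, -0.0, -0.0]
ft_force: [0.2, -0.5, -0.2]
opening: 0.0002
grasp_force: 0.0
```

```bash
python3 - <<'E'
from h import *
P=camera_params('wrist');s=manip.get_state();i,d=get_image('wrist');save(i,'w3.png');print(s['ee_pos'],s['orientation'],s['q'],s['ft_force'])
j=np.load('jig.npy')
print('knob px',proj(P,[.4462,-.1174,.076]),'tcp',proj(P,[*s['ee_pos'][:2],.06]))
# knob arc in world
for a in np.arange(.3,2.35,.25):
    h=j[2]+a-np.pi/2;c=W((105,-5));print(round(a,2),(c+.085*np.array([np.cos(h),np.sin(h)])).round(4),np.degrees(h).round(0))
E
```

```text
[ 0.44880037 -0.08969383  0.11862539] [ 6.90984219e-01  7.22869834e-01 -6.47999951e-05 -9.06067680e-05] [-2.99008410e-01  3.29539657e-01  1.97565557e+00 -4.69219554e-05
  8.36617477e-01 -3.44073860e-01] [ 0.17376516 -0.51411499 -0.20265754]
knob px (np.float64(313.1122964645029), np.float64(303.8037249440131)) tcp (np.float64(319.20231293711896), np.float64(254.99680989948789))
0.3 [ 0.4454 -0.1183] -177.0
0.55 [ 0.4491 -0.1392] -163.0
0.8 [ 0.4578 -0.1585] -148.0
1.05 [ 0.4711 -0.1751] -134.0
1.3 [ 0.488  -0.1878] -120.0
1.55 [ 0.5076 -0.196 ] -106.0
1.8 [ 0.5285 -0.1991] -91.0
2.05 [ 0.5496 -0.1969] -77.0
2.3 [ 0.5695 -0.1895] -63.0
```

View pics/w3.png

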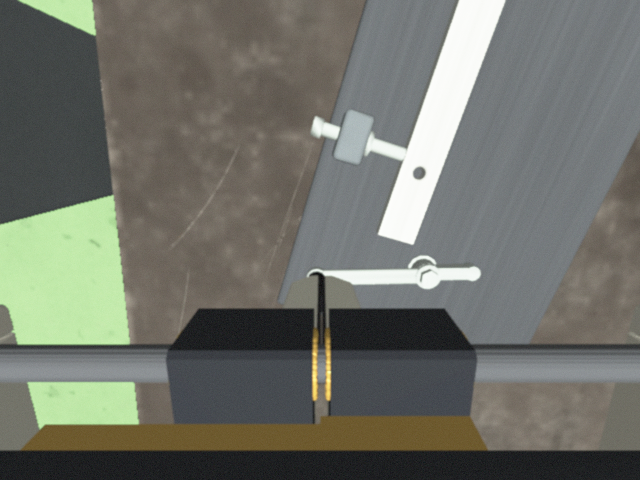

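The knob is hidden behind the fingers, near (313,304), with the handle end bolt at (315,272). The fingers are on its +y side, and the blank rests at the screw tip near (403,155). I'll descend beside the knob.

play_rows(translation=[[0,0,-0.03],[0,0,-0.04],[0,0,-0.04],[0,0,-0.03],[0,0,-0.008],[0,0,0],[0,-0.008,0],[0,-0.008,0]], angular=[[0,0,0],[0,0,0],[0,0,0],[0,0,0],[0,0,0],[0,0,0],[0,0,0],[0,0,0]])

```text
time: 14.97
ee_pos: [0.4492, -0.0981, 0.0455]
orientation: [0.69, 0.724, 0.0, 0.001]
ft_force: [0.3, -0.6, -0.3]
opening: 0.0003
grasp_force: 0.0
```

play_rows(translation=[[0,-0.004,0],[0,-0.004,0],[0,-0.004,0],[0,-0.002,0],[0,0,0],[0,0,0],[0,0,0],[0,0,0]], angular=[[0,0,0],[0,0,0],[0,0,0],[0,0,0],[0,0,0],[0,0,0],[0,0,0],[0,0,0]])

```text
time: 15.63
ee_pos: [0.4485, -0.1047, 0.0445]
orientation: [0.69, 0.724, -0.0, -0.0]
ft_force: [0.9, 0.3, 0.1]
opening: 0.0007
grasp_force: 0.1
```

```bash
python3 - <<'E'
from h import *
s=manip.get_state();p=s['ee_pos'][:2];c=W((105,-5));print(p,s['ft_force'],np.hypot(*(p-c)))
r=p-c
pos=[]
for k in range(0,25):
    t=np.radians(5*k);R=np.array([[np.cos(t),-np.sin(t)],[np.sin(t),np.cos(t)]]);pos.append(c+R@r)
pos=np.array(pos);print((np.diff(pos,axis=0)/.5).round(4).tolist())
E
```

```text
[ 0.44849402 -0.10473391] [0.8827709  0.2595387  0.08993517] 0.08235460538676137
[[-0.001, -0.0143], [0.0002, -0.0144], [0.0015, -0.0143], [0.0027, -0.0141], [0.004, -0.0138], [0.0051, -0.0134], [0.0063, -0.0129], [0.0074, -0.0123], [0.0084, -0.0116], [0.0094, -0.0108], [0.0103, -0.01], [0.0112, -0.009], [0.0119, -0.008], [0.0126, -0.007], [0.0131, -0.0058], [0.0136, -0.0047], [0.0139, -0.0035], [0.0142, -0.0023], [0.0143, -0.001], [0.0144, 0.0002], [0.0143, 0.0015], [0.0141, 0.0027], [0.0138, 0.004], [0.0134, 0.0051]]
```

play_rows(translation=[[-0.001,-0.014,0],[0,-0.014,0],[0.0015,-0.014,0],[0.003,-0.014,0],[0.004,-0.014,0],[0.005,-0.0135,0],[0.006,-0.013,0],[0.0075,-0.0125,0]], angular=[[0,0,1],[0,0,1],[0,0,1],[0,0,1],[0,0,1],[0,0,1],[0,0,1],[0,0,1]])

```text
time: 16.3
ee_pos: [0.4611, -0.159, 0.0443]
orientation: [0.399, 0.917, 0.0, -0.001]
ft_force: [-1.5, 5.1, -0.0]
opening: 0.0007
grasp_force: 1.5
```

play_rows(translation=[[0.0085,-0.0115,0],[0.0095,-0.011,0],[0.01,-0.01,0],[0,0,0],[0,0,0],[0,0,0],[0,0,0],[0,0,0]], angular=[[0,0,1],[0,0,1],[0,0,1],[0,0,0],[0,0,0],[0,0,0],[0,0,0],[0,0,0]])

```text
time: 16.97
ee_pos: [0.4755, -0.1753, 0.0447]
orientation: [0.278, 0.96, -0.0, 0.0]
ft_force: [-0.1, 1.0, 0.3]
opening: 0.0006
grasp_force: 0.0
```

```bash
cat > nx.py <<'E'
from h import *
import sys
s=manip.get_state();p=s['ee_pos'][:2];c=W((105,-5));r=p-c
x,y=s['orientation'][:2];h=2*np.arctan2(y,x)-np.pi/2;j=np.load('jig.npy')
u=np.array([np.cos(h),np.sin(h)]); u=u if u@r>0 else -u; t=np.array([-u[1],u[0]])
hh=np.arctan2(u[1],u[0])
print('r',np.hypot(*r).round(4),'along',(r@u).round(4),'tang',(r@t).round(4),'head',np.degrees(hh).round(1),'a~',(hh-j[2]+np.pi/2).round(3),'Ft',(s['ft_force'][:2]@-t).round(2),'Fr',(s['ft_force'][:2]@u).round(2),'unit 1mm tang',(t*.002).round(5))
E
python3 nx.py
```

```text
r 0.0822 along 0.081 tang -0.0136 head -122.3 a~ 1.257 Ft 0.67 Fr -0.78 unit 1mm tang [ 0.00169 -0.00107]
```

play_rows(translation=[[0.011,-0.009,0],[0.012,-0.008,0],[0.0125,-0.007,0],[0.013,-0.006,0],[0,0,0],[0,0,0],[0,0,0],[0,0,0]], angular=[[0,0,1],[0,0,1],[0,0,1],[0,0,1],[0,0,0],[0,0,0],[0,0,0],[0,0,0]])

```text
time: 17.63
ee_pos: [0.4997, -0.1904, 0.0447]
orientation: [0.108, 0.994, -0.0, 0.0]
ft_force: [-0.3, -0.5, 0.8]
opening: 0.0006
grasp_force: 0.0
```

```bash
python3 nx.py
```

```text
r 0.0822 along 0.0811 tang -0.0135 head -102.4 a~ 1.605 Ft 0.19 Fr 0.54 unit 1mm tang [ 0.00195 -0.00043]
```

play_rows(translation=[[0.0028,-0.0006,0],[0.0028,-0.0006,0],[0.0028,-0.0005,0],[0.0028,-0.0005,0],[0.0028,-0.0004,0],[0.0028,-0.0004,0],[0.0028,-0.0003,0],[0.0028,-0.0003,0]], angular=[[0,0,0.2],[0,0,0.2],[0,0,0.2],[0,0,0.2],[0,0,0.2],[0,0,0.2],[0,0,0.2],[0,0,0.2]])

```text
time: 18.3
ee_pos: [0.5112, -0.1924, 0.0446]
orientation: [0.036, 0.999, -0.0, -0.0]
ft_force: [-4.2, -2.1, -0.1]
opening: 0.0006
grasp_force: 1.6
```

```bash
python3 nx.py
```

```text
r 0.0806 along 0.0794 tang -0.0134 head -94.2 a~ 1.748 Ft 4.02 Fr 2.43 unit 1mm tang [ 0.00199 -0.00015]
```

play_rows(translation=[[0.001,-0.0001,0],[0.001,-0.0001,0],[0.001,-0.0001,0],[0.001,0,0],[0.001,0,0],[0.001,0,0],[0.001,0,0],[0.001,0,0]], angular=[[0,0,0.07],[0,0,0.07],[0,0,0.07],[0,0,0.07],[0,0,0.07],[0,0,0.07],[0,0,0.07],[0,0,0.07]])

```text
time: 18.97
ee_pos: [0.5151, -0.1925, 0.0447]
orientation: [0.012, 1.0, -0.0, 0.0]
ft_force: [-4.2, -2.4, 0.1]
opening: 0.0005
grasp_force: 1.6
```

```bash
python3 nx.py
```

```text
r 0.0798 along 0.0787 tang -0.0132 head -91.4 a~ 1.796 Ft 4.1 Fr 2.53 unit 1mm tang [ 2.e-03 -5.e-05]
```

play_rows(translation=[[0.001,0.0001,0],[0.001,0.0001,0],[0.001,0.0001,0],[0.001,0.0001,0],[0.001,0.0001,0],[0.001,0.0001,0],[0.001,0.0001,0],[0.001,0.0001,0]], angular=[[0,0,0.07],[0,0,0.07],[0,0,0.07],[0,0,0.07],[0,0,0.07],[0,0,0.07],[0,0,0.07],[0,0,0.07]])

```text
time: 19.63
ee_pos: [0.5192, -0.192, 0.0446]
orientation: [-0.012, 1.0, -0.0, 0.0]
ft_force: [-2.4, -2.4, 0.6]
opening: 0.0008
grasp_force: 1.6
```

```bash
python3 nx.py
```

```text
r 0.0787 along 0.0777 tang -0.013 head -88.6 a~ 1.845 Ft 2.5 Fr 2.38 unit 1mm tang [2.e-03 5.e-05]
```

play_rows(translation=[[0.001,-0.0004,0],[0.001,-0.0004,0],[0.001,-0.0004,0],[0.001,-0.0004,0],[0.001,-0.0004,0],[0.001,-0.0004,0],[0.001,-0.0004,0],[0.001,-0.0004,0]], angular=[[0,0,0.07],[0,0,0.07],[0,0,0.07],[0,0,0.07],[0,0,0.07],[0,0,0.07],[0,0,0.07],[0,0,0.07]])

```text
time: 20.3
ee_pos: [0.5228, -0.1933, 0.0445]
orientation: [-0.036, 0.999, 0.0, -0.0]
ft_force: [-4.9, 3.2, 1.2]
opening: 0.0004
grasp_force: 2.4
```

```bash
python3 nx.py
```

```text
r 0.0796 along 0.0784 tang -0.0133 head -85.8 a~ 1.894 Ft 4.69 Fr -3.55 unit 1mm tang [0.00199 0.00015]
```

play_rows(translation=[[0.001,0,0],[0.001,0,0],[0.001,0,0],[0,0,0],[0,0,0],[0,0,0],[0,0,0],[0,0,0]], angular=[[0,0,0.07],[0,0,0.07],[0,0,0.07],[0,0,0],[0,0,0],[0,0,0],[0,0,0],[0,0,0]])

```text
time: 20.97
ee_pos: [0.5237, -0.1934, 0.0444]
orientation: [-0.045, 0.999, 0.0, -0.001]
ft_force: [-7.7, 2.4, 2.4]
opening: 0.0002
grasp_force: 3.7
```

```bash
python3 nx.py
```

```text
r 0.0796 along 0.0783 tang -0.0138 head -84.8 a~ 1.912 Ft 7.41 Fr -3.08 unit 1mm tang [0.00199 0.00018]
```

play_rows(translation=[[0,0,0],[0,0,0],[0,0,0],[0,0,0],[0,0,0],[0,0,0],[0,0,0],[0,0,0]], angular=[[0,0,0],[0,0,0],[0,0,0],[0,0,0],[0,0,0],[0,0,0],[0,0,0],[0,0,0]])

```text
time: 21.63
ee_pos: [0.5237, -0.1934, 0.0444]
orientation: [-0.045, 0.999, 0.0, -0.001]
ft_force: [-7.2, 2.0, 2.0]
opening: 0.0001
grasp_force: 3.7
```

Steady 7.2 N at the knob against about 3 N of friction, so the nip is firm, roughly 10–14 N at the nose. Now I'll back off, lift and check.

play_rows(translation=[[-0.002,0,0],[-0.004,0,0],[-0.01,0,0],[-0.016,0,0],[-0.01,0,0],[0,0,0.05],[0,0,0.07],[0,0,0.07]], angular=[[0,0,0],[0,0,0],[0,0,0],[0,0,0],[0,0,0],[0,0,0],[0,0,0],[0,0,0]])

```text
time: 22.3
ee_pos: [0.5026, -0.1935, 0.1404]
orientation: [-0.045, 0.999, 0.0, -0.001]
ft_force: [1.1, 0.7, -0.1]
opening: 0.0009
grasp_force: 0.0
```

play_rows(translation=[[-0.03,-0.04,0.02],[-0.03,-0.04,0.02],[-0.03,-0.04,0.02],[-0.03,-0.04,0.02],[-0.03,-0.04,0],[-0.03,-0.04,0],[-0.03,-0.04,0],[-0.03,-0.04,0]], angular=[[0,0,0],[0,0,0],[0,0,0],[0,0,0],[0,0,0],[0,0,0],[0,0,0],[0,0,0]])

```text
time: 22.97
ee_pos: [0.3824, -0.3545, 0.1798]
orientation: [-0.045, 0.999, -0.0, 0.0]
ft_force: [0.6, -0.5, -0.1]
opening: 0.0004
grasp_force: 0.0
```

```bash
python3 - <<'E'
from h import *
i,d=get_image('top');c=i[170:295,230:390];save(cv2.resize(c,None,fx=4.8,fy=4.8,interpolation=cv2.INTER_CUBIC),'c3.png')
E
```

```text
(no output)
```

View pics/c3.png

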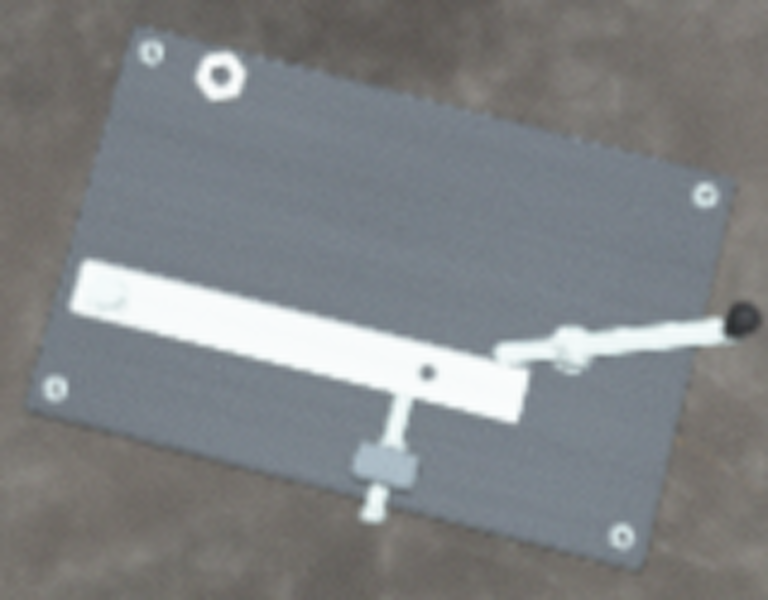

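The nose at (505,355) bears on the blank's edge and the screw tip at (404,394) bears on the opposite edge. The loose nut is still at (221,77) and the robot is clear.

```bash
python3 -c "
from station import manip
print(manip.job_done())"
```

```text
the job is handed in; nothing more can be done
None
```

The job is handed in: the blank was pushed onto the stop screw at about 10 N and nipped by the cam nose at an estimated 10–14 N (not measured directly), the last picture shows it still held after release with the loose nut unmoved, and the hand-in returned no verdict.

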